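# Clear the reject and latch the tube rack

### The arm

A 6-joint arm with a two-finger parallel gripper is mounted at the origin on the work surface. World frame = base frame: x ahead of the robot, y to its left, z up, the work surface at z = 0. Lengths are in m, angles in rad, forces in N, time in s.
With the tool pointing down it reaches from about 0.3 to 0.775 m from the base axis. Payload 14.6 kg.
Tool frame: the origin (TCP) lies at the very end of the fingers, on their centre line; the grasp point (between the pads) lies 19 mm behind it; z points along the fingers, y is the line along which they close (so a half turn about z gives the same grasp; the last joint's range is limited). The gripper opens to 94 mm and grips with 3 to 60 N. Pads are 16 mm wide; open, the fingers measure 119 mm over their backs; the gripper's body (75 mm by 177 mm) begins 78 mm behind the grasp point.
Start: joints at [1.238, 0.3, 1.521, -0, 1.321, -0.067], TCP at [0.144, 0.531, 0.205] pointing down, gripper open.
Joint ranges: [-3.03, 3.03], [-0.79, 2.21], [0.23, 2.52], [-1.04, 4.18], [0, 3.07], [-2.55, 2.55]. Speed limits (rad/s): [2.22, 2.22, 2.57, 3.14, 3.14, 3.14].

### API

Orientations are given as [roll, pitch, yaw] about the fixed x, y, z axes, in that order (R = Rz(yaw) Ry(pitch) Rx(roll)).
In Python, from station import ctrl gives the robot as it stands. The module is installed in compiled form; this text tells all that it offers.
- The arm moves only by the tool step_arm, never from a script. Its argument "deltas" is a list of rows, each an object with "dp": the shift along the tool's x, y, z scaled (see below), a list of three; "twist": the turn about the tool's z scaled (see below). In form: [{"dp": [tx, ty, tz], "twist": twist}, ...]. A call has 1 to 12 rows; each row shifts and turns the commanded pose from where the row before left it, along the tool's axes as they then stand; what a row does not reach is not made up. The controller multiplies each number of a shift by 0.04 m and each number of a turn by 4 degrees. A row lasts 1/10 s, in which the tool goes at most 50 mm and 8.59 degrees, less where a joint would pass 70% of its speed; a pose out of reach is approached as far as the arm can. A call with a number of a shift or a turn outside -1 to 1 is refused whole. A call with a gripper value outside its range is refused whole. "gripper" is the opening, from -1 (shut) to 1 (fully open), set as the call begins (left out, the last holds). The fingers move at their own pace and stop on an object; "squeeze" is the grip in N (left out, the last holds). Time passes only in rows, so rows that do not move let the fingers close. It gives the time, the measured TCP pose, the force, the opening and the grip force at its end, in the units of the state.
- ctrl.get_obs(): the state, without advancing time (a new reading comes with each control period).
- ctrl.camera(name): name is "scene" or "top"; returns (picture, depth): 384x512x3 uint8, red, green, blue; 384x512 float32, m along the optical axis (not along the pixel's ray), 0 where there is no reading.
- ctrl.get_calibration(name): a dict with "fx", "fy", "cx", "cy" (pixels), "world_to_cam" (4x4, takes a point from world to camera coordinates). Camera axes: x right, y down, z forward; pixel columns grow to the right and rows downward; lengths in m; the calibration is good to about 2 mm. A picture is of the moment at which its call begins. get_calibration takes no time and is no camera call.
- ctrl.hand_in(): hands the job in; it is judged then, once.
Trained networks look in the newest picture that a camera, given by its name, has taken for a name from the list of things; names that differ only in an ending like _2 or _b are one class to them, and where a whole thing is asked for, a point or a joint stands for the part that bears it (a point fixed in the world has none). Each returns a list of dicts, best first, with "conf" (0 to 1); they miss things now and then, are a little off and sometimes report something else, mostly with a low value. They report only what shows in the picture. A call takes as long as a camera call.
- ctrl.spot_in(camera, label): "rect" ([left, top, right, bottom] as shares, 0 to 1, of the picture: columns of its width, rows of its height, round what is visible of it).
- ctrl.cut_out(camera, label): "pixels" (384x512 bool, what is visible of it) and "rect" ([left, top, right, bottom] as shares, 0 to 1, of the picture: columns of its width, rows of its height, round what is visible of it).
The state is a dict: "time_s": time; "qpos": joint angles; "joint_vel": joint speeds; "tau": joint torques, N m; "ee_pos": TCP position; "eef_rot": TCP orientation; "force": force on the tool from outside, world axes, zero at the start; "moment": the same for the moment, N m; "grip_width": finger opening in m; "grip_force": force on a finger pad.
Only numpy, scipy, OpenCV 4.12 (cv2) and the standard library are available. Lean on these libraries where they do the work, as an engineer would, in place of code of your own. Each camera call takes 0.05 s, during which the arm holds its last target. There are 200 camera calls.

### The job

The rack on the welding bench holds two good tube blanks and one reject: the taller tube with a red painted end, which stands too high for the keeper bar to pass. Drop the reject into the green scrap crate, then swing the steel keeper bar shut over the two good blanks until its yellow head has clicked past the sprung brass pawl and is fully home against the red stop post, and let go. Feel for the stop and push the bar gently, never with more than 30 N, or the catch bends; keep the good blanks in their slots and do not disturb the spray can, the wrench or the angle iron.

Things in the scene. Friction and masses are not known exactly. Their poses are not given: they have to be found in the camera images.
- rack: Blue rack plate fixed on the bench, 300 x 165 x 10 mm; origin under its middle on the bench top. Its +x runs from the hinge post to the catch. Three slots lie across it (tubes lie along rack y) at rack x = -50, 5 and 60 mm, slot floor 10 mm above the bench, ribs 10 mm high.
- keeper_hinge (a point): Vertical hinge axis of the keeper bar at the bar's mid height (55 mm above the bench), at rack x = -120, y = 0 mm. The dark hinge boss has a radius of 12 mm; its top, with a brass nut, is 73 mm above the bench.
- keeper (a joint): Swing angle of the keeper bar, rad. At 0 it points along rack +x, over the middle of the tubes; the value grows as it swings to rack -y (pi/2 = along -y). Stays where left (hinge drag about 1 N). The catch is bolted on through slots: home lies anywhere from -0.1 to 0.1, differs each time and must be felt. The bar clears the pawl only in the last 1 to 2 mm before the stop.
- keeper_end (a point): Middle of the free end face of the keeper bar, 250 mm from the hinge axis. The steel bar is 20 mm wide; its last 40 mm is a yellow head 40 mm wide. Both are 18 mm high: underside 46 mm, top 64 mm above the bench. Good blanks reach 40 mm above the bench.
- pawl (a joint): Sprung brass wedge of the catch, 236 mm from the hinge axis, m: 0 = up, 6 mm above the bar's underside; larger = pressed (to 0.009). The head rides up it and presses it down (5 to 10 N of push), then it springs up behind the head, which has about 3 mm of play to the rigid red stop post (16 mm thick, top 68 mm above the bench) on the rack's +y side.
- reject: Reject: rectangular steel tube 30 wide x 130 long x 50 mm high, red paint on 40 mm of its -y end; its own y axis runs along its length, origin at the centre of its underside. It lies in one of the three slots, its top 60 mm above the bench; 0.2 to 0.45 kg.
- blank_a: Good blank: plain square steel tube 30 x 130 x 30 mm, y axis along its length, origin at the centre of its underside; in one of the slots.
- blank_b: Good blank, same as blank_a; in one of the slots.
- crate: Green sheet-steel scrap crate, fixed, open at the top, 250 (its x) x 180 (its y) x 90 mm high, walls 4 mm with a rim 8 mm wide; origin under its middle on the bench.
- crate_in (a point): Centre of the inner floor of the crate, 5 mm above the bench.
- spray: Bystander: standing blue spray can, 56 mm across, 170 mm high; origin at the centre of its underside.
- wrench: Bystander: steel wrench 200 mm long lying on the bench along its x axis.
- angle: Bystander: piece of dark angle iron 110 x 40 x 40 mm lying on the bench; origin at the centre of its underside.

How it is judged:
On the way, in this order (a step that is already met when the one before it is completed fails the run):
1. the reject lies in the scrap crate, let go (x of reject in the frame of crate between -0.125 and 0.125 m and y of reject in the frame of crate between -0.09 and 0.09 m and height (world z) of reject below 0.07 m and contact force between the fingers and reject below 0.2 N and linear speed of reject below 0.05 m/s), for 0.2 s.
2. the keeper bar is past the pawl and the pawl has sprung up behind it (value of joint keeper between -0.108 and 0.108 rad and value of joint pawl below 0.0025 m), for 0.2 s.
At the end, for the whole second after the job is handed in: Keeper bar home: within 0.108 rad of square, the pawl sprung up behind it (pressed under 2.5 mm). Reject at rest inside the crate, origin under 70 mm above the bench. Both good blanks in their slots, under 20 mm from where they started (all of step 2 and x of reject in the frame of crate between -0.125 and 0.125 m and y of reject in the frame of crate between -0.09 and 0.09 m and height (world z) of reject below 0.07 m and linear speed of reject below 0.05 m/s and distance of each of blank_a, blank_b from where it was at the start of the episode below 0.02 m); the robot touches nothing.
It fails at once if the keeper bar is pushed with more than 30 N (contact force between any of the fingers, the arm and keeper above 30 N).
It fails at once if a good blank is taken out of its slot (moved over 40 mm) (distance of any of blank_a, blank_b from where it was at the start of the episode above 0.04 m).
It fails at once if the spray can, wrench or angle iron is moved over 30 mm or the can tipped (distance of any of spray, wrench, angle from where it was at the start of the episode above 0.03 m or angle between spray's own z axis and vertical above 0.4 rad).
It also fails if it takes over 64 s, if anything falls off the work surface, if the arm or the gripper's body presses on something with over 40 N, if the wrist force passes 120 N, or if a joint passes its speed limit or range.

## Working session

There is one attempt and no reset: what is moved stays moved. The work goes in short steps, Python scripts to look and compute and a tool call to move; the robot and the scene stay as the last step left them, time stands still between calls to the robot, and variables do not carry over. Pictures are saved under pics/ and viewed, at most 10 in all, crops included, and the job is handed in when it is done.

Besides the shell and the picture viewer there is one more tool, called after ">>>" in YAML: its name, and indented under it one key for each argument. step_arm: Moves the arm, as the interface text tells. Its arguments: {"type":"object","properties":{"deltas":{"type":"array"},"gripper":{"type":"number"},"squeeze":{"type":"number"}},"required":["deltas"]}

```bash
mkdir -p pics; cat > h.py <<'E'
from station import ctrl
import numpy as np, cv2
def cloud(name):
    im,d=ctrl.camera(name); c=ctrl.get_calibration(name)
    v,u=np.mgrid[0:384,0:512]
    P=np.stack([(u-c["cx"])/c["fx"]*d,(v-c["cy"])/c["fy"]*d,d,np.ones_like(d)],-1)
    W=P@np.linalg.inv(np.array(c["world_to_cam"])).T
    W=W[...,:3]; W[d==0]=np.nan
    return im,d,W
E
python3 - <<'E'
from h import *
print({k:np.round(v,3) for k,v in ctrl.get_obs().items()})
ims=[]
for n in("top","scene"):
    im,d,W=cloud(n); np.save(n+".npy",W); cv2.imwrite(n+".png",im[...,::-1]); 
    cv2.imwrite(f"pics/{n}0.png",cv2.resize(im[...,::-1],(768,576),interpolation=cv2.INTER_CUBIC))
    for l in["rack","keeper","keeper_end","keeper_hinge","pawl","reject","blank_a","crate","spray","wrench","angle"]:
        for r in ctrl.cut_out(n,l)[:2]:
            p=W[r["pixels"]]; p=p[~np.isnan(p[:,0])]
            if len(p)<3: continue
            print(n,l,round(r["conf"],2),np.round(np.array(r["rect"])*[512,384,512,384]).astype(int),len(p),np.round(np.median(p,0),3),np.round(np.percentile(p,[2,98],axis=0),3).tolist())
E
```

```text
{'time_s': np.float64(0.0), 'qpos': array([ 1.238,  0.3  ,  1.522,  0.   ,  1.321, -0.067]), 'joint_vel': array([-0.001,  0.   , -0.   , -0.001, -0.002,  0.001]), 'tau': array([ 2.0000e-03, -5.3181e+01, -3.5273e+01,  7.1000e-02,  2.5000e-02,
       -0.0000e+00]), 'ee_pos': array([0.144, 0.53 , 0.205]), 'eef_rot': array([-3.14 , -0.   ,  2.876]), 'force': array([-0.427, -0.242, -0.678]), 'moment': array([ 0.007, -0.021,  0.029]), 'grip_force': np.float64(0.0), 'grip_width': np.float64(0.094)}
top rack 0.82 [217 145 338 250] 4147 [ 0.528 -0.081  0.011] [[0.435, -0.293, 0.006], [0.725, 0.017, 0.067]]
top keeper 0.72 [251 200 337 240] 745 [ 0.503 -0.199  0.064] [[0.457, -0.306, 0.008], [0.548, -0.073, 0.07]]
top keeper 0.58 [219 147 336 250] 4342 [ 0.533 -0.079  0.011] [[0.436, -0.293, 0.003], [0.725, 0.017, 0.067]]
top keeper_end 0.94 [247 204 339 241] 839 [ 0.507 -0.211  0.064] [[0.456, -0.31, -0.002], [0.548, -0.068, 0.071]]
top keeper_hinge 0.78 [217 147 338 251] 4083 [ 0.526 -0.079  0.011] [[0.435, -0.292, 0.006], [0.724, 0.017, 0.067]]
top pawl 0.49 [248 156 256 159] 45 [ 0.695 -0.
[... 1898 characters left out ...]
6, -0.132, 0.021], [0.658, -0.005, 0.042]]
scene crate 0.87 [331 186 437 294] 7908 [0.503 0.281 0.036] [[0.385, 0.171, 0.003], [0.664, 0.393, 0.092]]
scene spray 0.67 [256 180 290 200] 277 [ 0.534 -0.045  0.04 ] [[0.515, -0.127, 0.022], [0.544, -0.005, 0.043]]
scene spray 0.61 [258 209 293 282] 1836 [0.792 0.163 0.109] [[0.757, 0.13, 0.006], [0.802, 0.176, 0.171]]
scene wrench 0.69 [164 151 214 172] 170 [ 0.561 -0.442  0.008] [[0.465, -0.469, 0.002], [0.648, -0.419, 0.011]]
scene angle 0.74 [160 175 195 197] 400 [ 0.696 -0.317  0.021] [[0.636, -0.361, 0.001], [0.742, -0.307, 0.042]]
scene angle 0.37 [208 152 314 243] 1783 [ 0.519 -0.07   0.012] [[0.434, -0.297, 0.002], [0.729, 0.018, 0.067]]
```

View pics/top0.png

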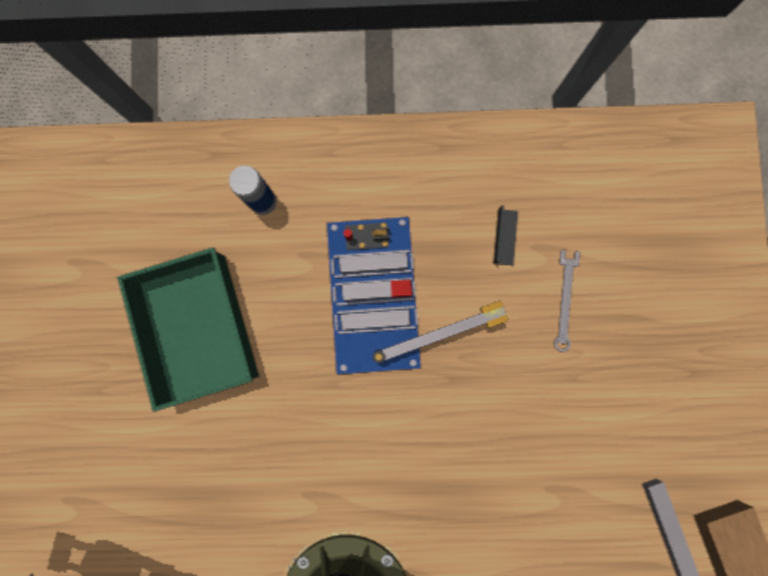

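```bash
python3 - <<'E'
from h import *
W=np.load("top.npy")
def rect(m,t):
    p=W[m][:,:2].astype(np.float32); r=cv2.minAreaRect(p); b=cv2.boxPoints(r)
    print(t,len(p),np.round(r[0],4),np.round(r[1],4),round(r[2],2))
for t in["reject","blank_a","keeper_end"]:
    ctrl.camera("top")
    for r in ctrl.cut_out("top",t)[:2]:
        m=cv2.dilate(r["pixels"].astype(np.uint8),np.ones((3,3)))>0
        z={"reject":.06,"blank_a":.04,"keeper_end":.064}[t]
        rect(m&(abs(W[...,2]-z)<.004),t+str(round(r["conf"],2)))
# rack-plane points
x,y,z=W[...,0],W[...,1],W[...,2]
im=cv2.imread("top.png").astype(int); B,G,R=im[...,0],im[...,1],im[...,2]
blue=(B>R+30)&(B>G+15)&(abs(z-.012)<.01)&(y<.05)
rect(blue,"rackblue")
yel=(R>B+60)&(G>B+50)&(z>.055)
print("yellow",np.round(np.nanmedian(W[yel],0),4)); rect(yel,"yel")
red=(R>G+60)&(R>B+60); print("red")
n,l,s,c=cv2.connectedComponentsWithStats(red.astype(np.uint8))
for i in range(1,n):
    if s[i,4]>8: print(s[i],np.round(np.nanpercentile(W[l==i],[3,50,97],axis=0),3).tolist())
cr=(y>.15)&(abs(z-.09)<.004)&(x<.68)&(G>R); rect(cr,"crate rim")
E
```

```text
blank_a0.97 452 [ 0.5305 -0.0673] [0.03   0.1301] 2.45
blank_a0.72 436 [ 0.6403 -0.0663] [0.0303 0.1288] 2.56
keeper_end0.89 707 [ 0.498  -0.1855] [0.0395 0.2609] 18.76
rackblue 2500 [ 0.5804 -0.0651] [0.298  0.1614] 2.37
yellow [ 0.5363 -0.2893  0.0637]
yel 139 [ 0.4994 -0.1898] [0.0395 0.2519] 18.76
red
[229 153   6   5  23] [[0.688, -0.026, 0.013], [0.694, -0.023, 0.068], [0.707, -0.016, 0.071]]
[261 186  14  12 139] [[0.573, -0.136, 0.056], [0.587, -0.119, 0.06], [0.601, -0.102, 0.064]]
crate rim 854 [0.523  0.2816] [0.2575 0.1872] 15.54
```

The top view (768x576) shows the rack at about (375,295) with the reject in the middle slot and its red end at (402,289). The yellow head is at (495,313), the red post at (348,235), the pawl at (381,235) and the crate at (190,330). The network positions agree with the sizes given: rack yaw is about 2.4° and the hinge is near (0.4605, -0.070). I'll align the tool with the rack first.

>>> step_arm:
  deltas:
    - {"dp":[0,0,0],"twist":1}
    - {"dp":[0,0,0],"twist":1}
    - {"dp":[0,0,0],"twist":1}
    - {"dp":[0,0,0],"twist":1}
    - {"dp":[0,0,0],"twist":1}
    - {"dp":[0,0,0],"twist":1}
    - {"dp":[0,0,0],"twist":1}
    - {"dp":[0,0,0],"twist":1}
    - {"dp":[0,0,0],"twist":1}
    - {"dp":[0,0,0],"twist":1}
    - {"dp":[0,0,0],"twist":1}
    - {"dp":[0,0,0],"twist":1}
  gripper: -0.13

```text
time_s: 2.7
ee_pos: [0.1445, 0.5307, 0.2055]
eef_rot: [-3.142, 0.0, 2.035]
force: [-0.6, -0.2, -0.4]
grip_width: 0.0409
grip_force: 0.0
```

>>> step_arm:
  deltas:
    - {"dp":[0,0,0],"twist":1}
    - {"dp":[0,0,0],"twist":1}
    - {"dp":[0,0,0],"twist":1}
    - {"dp":[0,0,0],"twist":1}
    - {"dp":[0,0,0],"twist":1}
    - {"dp":[0,0,0],"twist":1}
    - {"dp":[0,0,0],"twist":0.1}
    - {"dp":[-0.6,0.4,0],"twist":0}
    - {"dp":[-0.8,0.54,0],"twist":0}
    - {"dp":[-0.8,0.54,0],"twist":0}
    - {"dp":[-0.8,0.54,0],"twist":0}
    - {"dp":[-0.8,0.54,0],"twist":0}

```text
time_s: 3.9
ee_pos: [0.2537, 0.3818, 0.2055]
eef_rot: [3.141, -0.0, 1.614]
force: [-0.2, 0.3, -0.0]
grip_width: 0.0408
grip_force: 0.0
```

>>> step_arm:
  deltas:
    - {"dp":[-0.8,0.54,0],"twist":0}
    - {"dp":[-0.8,0.54,0],"twist":0}
    - {"dp":[-0.8,0.54,0],"twist":0}
    - {"dp":[-0.8,0.54,0],"twist":0}
    - {"dp":[-0.8,0.54,0],"twist":0}
    - {"dp":[-0.8,0.54,0],"twist":0}
    - {"dp":[-0.8,0.54,0],"twist":0}
    - {"dp":[-0.8,0.54,0],"twist":0}
    - {"dp":[-0.8,0.54,0],"twist":0}
    - {"dp":[-0.8,0.54,0],"twist":0}
    - {"dp":[-0.8,0.54,0],"twist":0}
    - {"dp":[-0.8,0.54,0],"twist":0}

```text
time_s: 5.1
ee_pos: [0.5287, 0.0086, 0.2055]
eef_rot: [3.141, -0.0, 1.614]
force: [0.4, 0.2, -0.9]
grip_width: 0.0411
grip_force: 0.0
```

>>> step_arm:
  deltas:
    - {"dp":[-0.7,0.45,0],"twist":0}
    - {"dp":[-0.7,0.45,0],"twist":0}
    - {"dp":[-0.65,0.45,0],"twist":0}
    - {"dp":[0,0,0.8],"twist":0}
    - {"dp":[0,0,0.8],"twist":0}
    - {"dp":[0,0,0.8],"twist":0}
    - {"dp":[0,0,0.5],"twist":0}
    - {"dp":[0,0,0],"twist":0}

```text
time_s: 5.9
ee_pos: [0.5839, -0.0694, 0.0867]
eef_rot: [-3.137, -0.001, 1.614]
force: [-0.8, 0.7, 0.1]
grip_width: 0.0407
grip_force: 0.0
```

```bash
python3 - <<'E'
from h import *
im,d,W=cloud("scene")
cv2.imwrite("pics/s1.png",cv2.resize(im[120:260,170:370,::-1],(800,560),interpolation=cv2.INTER_CUBIC))
for r in ctrl.cut_out("scene","reject")[:1]:
    p=W[r["pixels"]]; p=p[abs(p[:,2]-.06)<.004]; print(r["conf"],len(p),np.round(np.nanpercentile(p,[2,50,98],axis=0),4))
    print(cv2.minAreaRect(p[:,:2].astype(np.float32)))
W0=np.load("top.npy")
q=W0[184:203,226:274].reshape(-1,3); q=q[abs(q[:,2]-.06)<.003]; print(len(q),cv2.minAreaRect(q[:,:2].astype(np.float32)))
print(np.round(ctrl.get_obs()["ee_pos"],4))
E
```

```text
0.56 266 [[ 0.5705 -0.1347  0.0568]
 [ 0.5889 -0.0689  0.0606]
 [ 0.6018 -0.0123  0.0625]]
((0.5847935080528259, -0.0736992284655571), (0.033053185790777206, 0.12911881506443024), 1.8195141553878784)
400 ((0.585306704044342, -0.0723460465669632), (0.03037981316447258, 0.12899263203144073), 2.698370933532715)
[ 0.5856 -0.0697  0.0902]
```

View pics/s1.png

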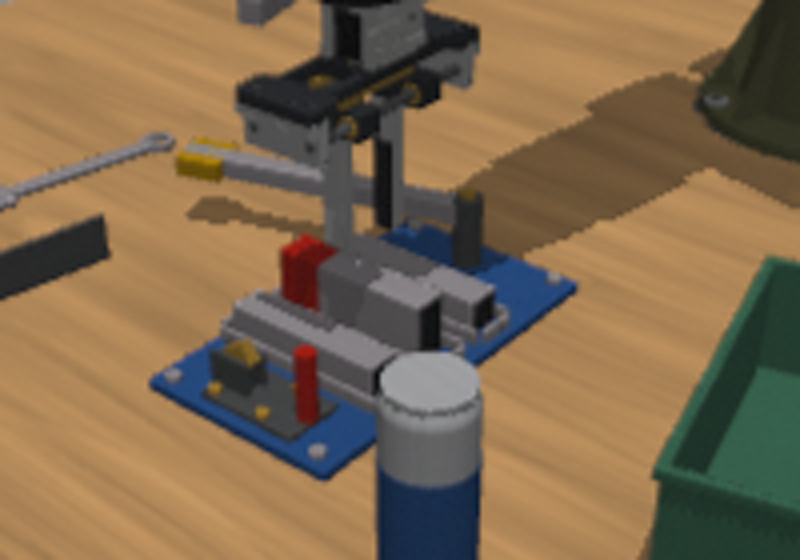

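The gripper straddles the reject at crop pixel (360,270), and the fingers sit level over both of its sides. The reject measures (0.585, -0.072) with the TCP at (0.5856, -0.070), so I'll descend and grip.

>>> step_arm:
  deltas:
    - {"dp":[0,0,0.4],"twist":0}
    - {"dp":[0,0,0.4],"twist":0}
    - {"dp":[0,0,0.4],"twist":0}
    - {"dp":[0,0,0.2],"twist":0}
    - {"dp":[0,0,0],"twist":0}
    - {"dp":[0,0,0],"twist":0}

```text
time_s: 6.6
ee_pos: [0.5859, -0.0697, 0.0347]
eef_rot: [3.14, 0.0, 1.612]
force: [0.1, 0.1, 0.6]
grip_width: 0.0406
grip_force: 0.0
```

>>> step_arm:
  deltas:
    - {"dp":[0,0,0],"twist":0}
    - {"dp":[0,0,0],"twist":0}
    - {"dp":[0,0,0],"twist":0}
    - {"dp":[0,0,0],"twist":0}
    - {"dp":[0,0,0],"twist":0}
    - {"dp":[0,0,0],"twist":0}
  gripper: -1
  squeeze: 30

```text
time_s: 7.2
ee_pos: [0.5855, -0.0697, 0.0343]
eef_rot: [3.141, 0.0, 1.612]
force: [-2.9, 0.6, 6.0]
grip_width: 0.0298
grip_force: 30.0
```

>>> step_arm:
  deltas:
    - {"dp":[0,0,-0.3],"twist":0}
    - {"dp":[0,0,-0.6],"twist":0}
    - {"dp":[0,0,-0.8],"twist":0}
    - {"dp":[0,0,-0.8],"twist":0}
    - {"dp":[0,0,-0.8],"twist":0}
    - {"dp":[0.5,-0.1,-0.3],"twist":0}
    - {"dp":[0.8,-0.1,0],"twist":0}
    - {"dp":[0.8,-0.1,0],"twist":0}
    - {"dp":[0.8,-0.1,0],"twist":0}
    - {"dp":[0.8,-0.1,0],"twist":0}
    - {"dp":[0.8,-0.1,0],"twist":0}
    - {"dp":[0.8,-0.1,0],"twist":0}

```text
time_s: 8.4
ee_pos: [0.548, 0.1423, 0.178]
eef_rot: [3.141, -0.0, 1.612]
force: [0.3, -0.1, -4.1]
grip_width: 0.0296
grip_force: 30.0
```

>>> step_arm:
  deltas:
    - {"dp":[0.8,-0.1,0],"twist":0}
    - {"dp":[0.8,-0.1,0],"twist":0}
    - {"dp":[0.8,-0.1,0],"twist":0}
    - {"dp":[0.7,-0.1,0],"twist":0}
    - {"dp":[0.45,-0.1,0],"twist":0}
    - {"dp":[0,0,0],"twist":-1}
    - {"dp":[0,0,0],"twist":-1}
    - {"dp":[0,0,0],"twist":-1}
    - {"dp":[0,0,0],"twist":-0.25}
    - {"dp":[0,0,0],"twist":0}

```text
time_s: 9.4
ee_pos: [0.5226, 0.2821, 0.1777]
eef_rot: [-3.142, -0.0, 1.838]
force: [0.2, 0.0, -4.3]
grip_width: 0.0296
grip_force: 30.0
```

>>> step_arm:
  deltas:
    - {"dp":[0,0,0.6],"twist":0}
    - {"dp":[0,0,0.7],"twist":0}
    - {"dp":[0,0,0.7],"twist":0}
    - {"dp":[0,0,0.7],"twist":0}
    - {"dp":[0,0,0.5],"twist":0}
    - {"dp":[0,0,0.3],"twist":0}
    - {"dp":[0,0,0.15],"twist":0}
    - {"dp":[0,0,0],"twist":0}
    - {"dp":[0,0,0],"twist":0}

```text
time_s: 10.3
ee_pos: [0.5232, 0.2823, 0.0325]
eef_rot: [3.14, -0.0, 1.839]
force: [0.2, -0.4, -5.0]
grip_width: 0.0297
grip_force: 30.0
```

>>> step_arm:
  deltas:
    - {"dp":[0,0,0],"twist":0}
    - {"dp":[0,0,0],"twist":0}
    - {"dp":[0,0,0],"twist":0}
    - {"dp":[0,0,0],"twist":0}
    - {"dp":[0,0,-0.4],"twist":0}
    - {"dp":[0,0,-0.7],"twist":0}
    - {"dp":[0,0,-0.8],"twist":0}
    - {"dp":[0,0,-0.8],"twist":0}
    - {"dp":[0,0,-0.8],"twist":0}
    - {"dp":[0,0,-0.5],"twist":0}
  gripper: 0.1

```text
time_s: 11.3
ee_pos: [0.5231, 0.2823, 0.1956]
eef_rot: [3.138, -0.001, 1.839]
force: [-0.3, 0.3, -0.1]
grip_width: 0.0515
grip_force: 0.0
```

```bash
python3 - <<'E'
from h import *
im,d,W=cloud("top")
cv2.imwrite("pics/t2.png",cv2.resize(im[130:290,60:360,::-1],(800,426),interpolation=cv2.INTER_CUBIC))
for r in ctrl.cut_out("top","reject")[:1]:
    p=W[r["pixels"]];print(r["conf"],np.round(np.nanpercentile(p,[2,50,98],axis=0),3))
im=im.astype(int);R,G,B=im[...,0],im[...,1],im[...,2]
y=W[...,1];z=W[...,2]
yel=(R>B+60)&(G>B+50)&(abs(z-.064)<.004)&(y<-.25)
p=W[yel];print(len(p),np.round(np.median(p,0),4))
m=(abs(z-.064)<.005)&(y<-.1)&(W[...,0]<.56)&(R-B>-60);print(cv2.minAreaRect(W[m][:,:2].astype(np.float32)))
E
```

```text
0.74 [[0.503 0.215 0.008]
 [0.525 0.271 0.054]
 [0.552 0.338 0.059]]
118 [ 0.5366 -0.2904  0.0637]
((0.504199743270874, -0.2035844326019287), (0.039635658264160156, 0.2225293666124344), 18.689990997314453)
```

View pics/t2.png

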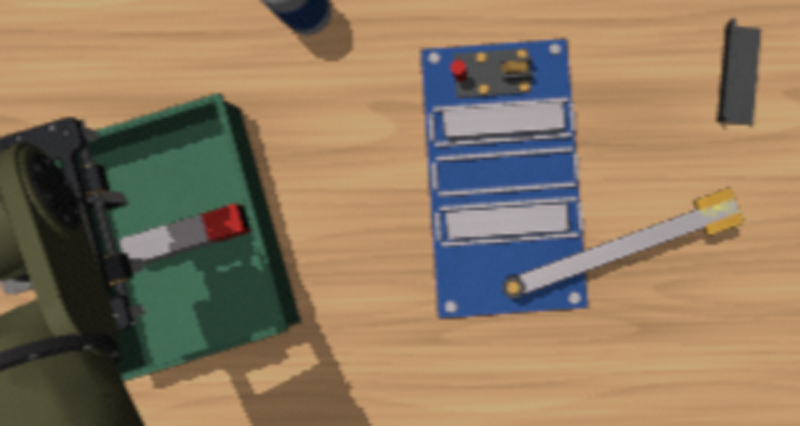

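The reject lies inside the crate (crop (180,235)), both blanks are still in their slots, and the bar is untouched at about 1.29 rad. Next I'll close the fingers and go behind the bar.

>>> step_arm:
  deltas:
    - {"dp":[0,0,0],"twist":1}
    - {"dp":[0,0,0],"twist":1}
    - {"dp":[0,0,0],"twist":1}
    - {"dp":[0,0,0],"twist":1}
    - {"dp":[0,0,0],"twist":1}
    - {"dp":[0,0,0],"twist":1}
    - {"dp":[0,0,0],"twist":1}
    - {"dp":[0,0,0],"twist":1}
    - {"dp":[0,0,0],"twist":1}
    - {"dp":[0,0,0],"twist":1}
    - {"dp":[0,0,0],"twist":1}
    - {"dp":[0,0,0],"twist":1}
  gripper: -1
  squeeze: 10

```text
time_s: 12.6
ee_pos: [0.5223, 0.2819, 0.1907]
eef_rot: [-3.141, 0.001, 0.998]
force: [-0.5, -0.0, -0.5]
grip_width: 0.0007
grip_force: 0.0
```

>>> step_arm:
  deltas:
    - {"dp":[0,0,0],"twist":1}
    - {"dp":[0,0,0],"twist":1}
    - {"dp":[0,0,0],"twist":1}
    - {"dp":[0,0,0],"twist":1}
    - {"dp":[0,0,0],"twist":1}
    - {"dp":[0,0,0],"twist":1}
    - {"dp":[0,0,0],"twist":1}
    - {"dp":[0,0,0],"twist":1}
    - {"dp":[0,0,0],"twist":1}
    - {"dp":[0,0,0],"twist":0.7}
    - {"dp":[-0.2,0.5,0],"twist":0}
    - {"dp":[-0.3,0.75,0],"twist":0}

```text
time_s: 13.8
ee_pos: [0.519, 0.2284, 0.1905]
eef_rot: [-3.142, 0.001, 0.326]
force: [1.3, 0.0, 0.2]
grip_width: 0.0009
grip_force: 0.0
```

>>> step_arm:
  deltas:
    - {"dp":[-0.32,0.8,0],"twist":0}
    - {"dp":[-0.32,0.8,0],"twist":0}
    - {"dp":[-0.32,0.8,0],"twist":0}
    - {"dp":[-0.32,0.8,0],"twist":0}
    - {"dp":[-0.32,0.8,0],"twist":0}
    - {"dp":[-0.32,0.8,0],"twist":0}
    - {"dp":[-0.32,0.8,0],"twist":0}
    - {"dp":[-0.32,0.8,0],"twist":0}
    - {"dp":[-0.32,0.8,0],"twist":0}
    - {"dp":[-0.32,0.8,0],"twist":0}
    - {"dp":[-0.32,0.8,0],"twist":0}
    - {"dp":[-0.32,0.8,0],"twist":0}

```text
time_s: 15.0
ee_pos: [0.4957, -0.1859, 0.1909]
eef_rot: [-3.141, 0.001, 0.324]
force: [0.2, 0.2, -0.3]
grip_width: 0.0008
grip_force: 0.0
```

>>> step_arm:
  deltas:
    - {"dp":[-0.27,0.7,0],"twist":0}
    - {"dp":[-0.25,0.65,0],"twist":0}
    - {"dp":[-0.15,0.39,0],"twist":0}
    - {"dp":[0,0,0.7],"twist":0}
    - {"dp":[0,0,0.7],"twist":0}
    - {"dp":[0,0,0.7],"twist":0}
    - {"dp":[0,0,0.7],"twist":0}
    - {"dp":[0,0,0.5],"twist":0}
    - {"dp":[0,0,0.22],"twist":0}
    - {"dp":[0,0,0],"twist":0}
    - {"dp":[0,0,0],"twist":0}

```text
time_s: 16.1
ee_pos: [0.4935, -0.2592, 0.0515]
eef_rot: [3.141, -0.001, 0.324]
force: [0.6, -0.2, -0.6]
grip_width: 0.0009
grip_force: 0.0
```

>>> step_arm:
  deltas:
    - {"dp":[0.1,0,0],"twist":0}
    - {"dp":[0.1,0,0],"twist":0}
    - {"dp":[0.05,0,0],"twist":0}
    - {"dp":[0.05,0,0],"twist":0}
    - {"dp":[0.05,0,0],"twist":-0.15}
    - {"dp":[0.05,0,0],"twist":-0.15}
    - {"dp":[0.1,0.01,0],"twist":-0.3}
    - {"dp":[0.1,0.01,0],"twist":-0.3}

```text
time_s: 16.9
ee_pos: [0.5163, -0.2518, 0.0506]
eef_rot: [-3.141, 0.0, 0.389]
force: [-1.4, 0.4, 0.2]
grip_width: -0.0002
grip_force: 0.4
```

>>> step_arm:
  deltas:
    - {"dp":[0.14,0.01,0],"twist":-0.4}
    - {"dp":[0.17,0.01,0],"twist":-0.5}
    - {"dp":[0.17,0.01,0],"twist":-0.5}
    - {"dp":[0.17,0.01,0],"twist":-0.5}
    - {"dp":[0.17,0.01,0],"twist":-0.5}
    - {"dp":[0.17,0.01,0],"twist":-0.5}
    - {"dp":[0.17,0.01,0],"twist":-0.5}
    - {"dp":[0.17,0.01,0],"twist":-0.5}
    - {"dp":[0.17,0.01,0],"twist":-0.5}
    - {"dp":[0.17,0.01,0],"twist":-0.5}
    - {"dp":[0.17,0.01,0],"twist":-0.5}
    - {"dp":[0.17,0.01,0],"twist":-0.5}

```text
time_s: 18.1
ee_pos: [0.5861, -0.2122, 0.0507]
eef_rot: [3.142, 0.0, 0.802]
force: [-1.7, -0.6, 0.1]
grip_width: 0.0005
grip_force: 0.5
```

>>> step_arm:
  deltas:
    - {"dp":[0.16,0.01,0],"twist":-0.5}
    - {"dp":[0.16,0.01,0],"twist":-0.5}
    - {"dp":[0.16,0.01,0],"twist":-0.5}
    - {"dp":[0.16,0.01,0],"twist":-0.5}
    - {"dp":[0.16,0.01,0],"twist":-0.5}
    - {"dp":[0.16,0.01,0],"twist":-0.5}
    - {"dp":[0.16,0.01,0],"twist":-0.5}
    - {"dp":[0.16,0.01,0],"twist":-0.5}
    - {"dp":[0.16,0.01,0],"twist":-0.5}
    - {"dp":[0.16,0.01,0],"twist":-0.5}
    - {"dp":[0.16,0.01,0],"twist":-0.5}
    - {"dp":[0.12,0.01,0],"twist":-0.4}

```text
time_s: 19.3
ee_pos: [0.631, -0.1523, 0.0506]
eef_rot: [-3.142, 0.0, 1.214]
force: [-0.5, -0.4, -0.6]
grip_width: 0.0004
grip_force: 0.5
```

>>> step_arm:
  deltas:
    - {"dp":[0.08,0.005,0],"twist":-0.25}
    - {"dp":[0.08,0.005,0],"twist":-0.25}
    - {"dp":[0.08,0.005,0],"twist":-0.25}
    - {"dp":[0.08,0.005,0],"twist":-0.25}
    - {"dp":[0.08,0.005,0],"twist":-0.25}
    - {"dp":[0.08,0.005,0],"twist":-0.25}
    - {"dp":[0.08,0.005,0],"twist":-0.25}
    - {"dp":[0.08,0.005,0],"twist":-0.25}

```text
time_s: 20.1
ee_pos: [0.6399, -0.1286, 0.0507]
eef_rot: [3.142, 0.0, 1.352]
force: [-0.9, -1.2, 0.2]
grip_width: 0.0004
grip_force: 0.4
```

```bash
python3 - <<'E'
from h import *
im,d,W=cloud("scene")
cv2.imwrite("pics/s3.png",cv2.resize(im[130:260,190:330,::-1],(700,600),interpolation=cv2.INTER_CUBIC))
E
```

```text
(no output)
```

View pics/s3.png

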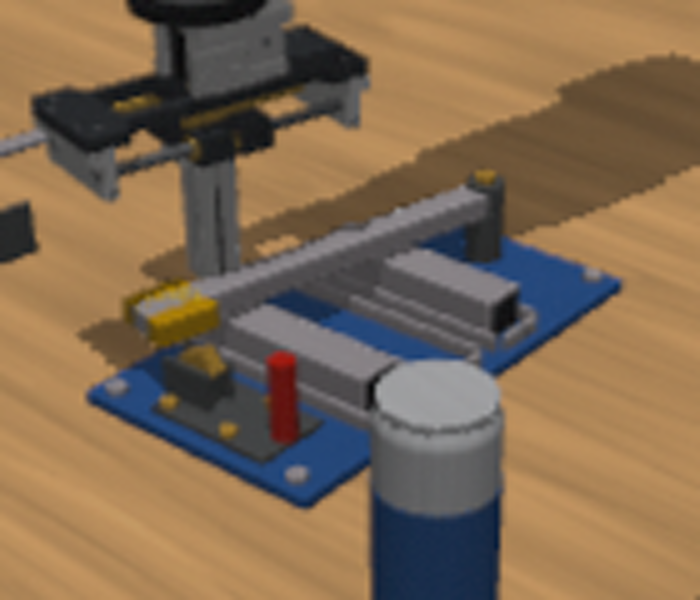

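The bar rests against the finger, with the yellow head at crop (170,310) just short of the pawl at (200,365). The red post is at (283,395) and the blanks are in place. I'll go more slowly from here and watch the force.

>>> step_arm:
  deltas:
    - {"dp":[0.08,0.005,0],"twist":-0.25}
    - {"dp":[0.08,0.005,0],"twist":-0.25}
    - {"dp":[0.08,0.005,0],"twist":-0.25}
    - {"dp":[0.08,0.005,0],"twist":-0.25}

```text
time_s: 20.55
ee_pos: [0.6431, -0.1166, 0.0507]
eef_rot: [3.141, 0.001, 1.422]
force: [-1.0, -6.1, 0.6]
grip_width: 0.0005
grip_force: 2.7
```

>>> step_arm:
  deltas:
    - {"dp":[0.05,0.003,0],"twist":-0.15}
    - {"dp":[0.05,0.003,0],"twist":-0.15}
    - {"dp":[0.05,0.003,0],"twist":-0.15}
    - {"dp":[0.05,0.003,0],"twist":-0.15}

```text
time_s: 20.95
ee_pos: [0.6447, -0.1086, 0.0507]
eef_rot: [3.141, 0.0, 1.463]
force: [-1.0, -3.1, 0.0]
grip_width: 0.0007
grip_force: 1.8
```

>>> step_arm:
  deltas:
    - {"dp":[0.05,0.003,0],"twist":-0.15}
    - {"dp":[0.05,0.003,0],"twist":-0.15}

```text
time_s: 21.15
ee_pos: [0.6454, -0.1045, 0.0507]
eef_rot: [3.141, 0.0, 1.484]
force: [0.6, -4.1, 0.2]
grip_width: 0.0004
grip_force: 1.9
```

>>> step_arm:
  deltas:
    - {"dp":[0.05,0.003,0],"twist":-0.15}
    - {"dp":[0.05,0.003,0],"twist":-0.15}
    - {"dp":[0.05,0.003,0],"twist":-0.15}

```text
time_s: 21.45
ee_pos: [0.6462, -0.0985, 0.0507]
eef_rot: [3.141, 0.0, 1.515]
force: [1.3, -4.1, -1.2]
grip_width: 0.0007
grip_force: 1.9
```

>>> step_arm:
  deltas:
    - {"dp":[0.025,0,0],"twist":-0.08}
    - {"dp":[0.025,0,0],"twist":-0.08}
    - {"dp":[0.025,0,0],"twist":-0.08}

```text
time_s: 21.75
ee_pos: [0.6465, -0.0957, 0.0507]
eef_rot: [3.141, 0.0, 1.532]
force: [2.7, -4.2, -1.1]
grip_width: 0.0004
grip_force: 1.9
```

>>> step_arm:
  deltas:
    - {"dp":[0.025,0,0],"twist":-0.08}
    - {"dp":[0.025,0,0],"twist":-0.08}
    - {"dp":[0.025,0,0],"twist":-0.08}

```text
time_s: 22.05
ee_pos: [0.6465, -0.0926, 0.0507]
eef_rot: [3.141, 0.0, 1.548]
force: [3.6, -4.5, 0.3]
grip_width: 0.0005
grip_force: 1.9
```

>>> step_arm:
  deltas:
    - {"dp":[0.025,0.01,0],"twist":-0.08}
    - {"dp":[0.025,0.01,0],"twist":-0.08}
    - {"dp":[0.025,0.01,0],"twist":-0.08}

```text
time_s: 22.35
ee_pos: [0.6472, -0.0896, 0.0505]
eef_rot: [-3.14, -0.0, 1.565]
force: [-2.5, -3.2, 2.2]
grip_width: 0.0002
grip_force: 1.8
```

>>> step_arm:
  deltas:
    - {"dp":[0.025,0.005,0],"twist":-0.08}
    - {"dp":[0.025,0.005,0],"twist":-0.08}

```text
time_s: 22.55
ee_pos: [0.6477, -0.0876, 0.0504]
eef_rot: [-3.141, -0.0, 1.576]
force: [-1.9, -3.4, 1.3]
grip_width: 0.0005
grip_force: 1.7
```

>>> step_arm:
  deltas:
    - {"dp":[0.025,0.003,0],"twist":-0.08}
    - {"dp":[0.025,0.003,0],"twist":-0.08}

```text
time_s: 22.75
ee_pos: [0.6481, -0.0856, 0.0504]
eef_rot: [-3.141, -0.0, 1.588]
force: [-2.7, -3.2, 0.3]
grip_width: 0.0008
grip_force: 1.7
```

>>> step_arm:
  deltas:
    - {"dp":[0.02,0,0],"twist":-0.06}
    - {"dp":[0.02,0,0],"twist":-0.06}

```text
time_s: 22.95
ee_pos: [0.6481, -0.084, 0.0505]
eef_rot: [-3.141, -0.0, 1.596]
force: [-1.7, -3.1, -1.0]
grip_width: 0.0005
grip_force: 1.8
```

>>> step_arm:
  deltas:
    - {"dp":[0.02,0,0],"twist":-0.06}
    - {"dp":[0.02,0,0],"twist":-0.06}

```text
time_s: 23.15
ee_pos: [0.6482, -0.0824, 0.0505]
eef_rot: [3.142, -0.0, 1.604]
force: [-0.7, -3.8, -2.2]
grip_width: 0.0001
grip_force: 1.8
```

>>> step_arm:
  deltas:
    - {"dp":[0.02,0,0],"twist":-0.06}

```text
time_s: 23.25
ee_pos: [0.6482, -0.0816, 0.0505]
eef_rot: [3.141, -0.0, 1.608]
force: [-0.7, -3.4, -3.1]
grip_width: 0.0007
grip_force: 1.8
```

>>> step_arm:
  deltas:
    - {"dp":[0.02,0,0],"twist":-0.06}

```text
time_s: 23.35
ee_pos: [0.6482, -0.0809, 0.0506]
eef_rot: [3.141, 0.0, 1.612]
force: [1.0, -3.9, -3.2]
grip_width: 0.0005
grip_force: 1.8
```

>>> step_arm:
  deltas:
    - {"dp":[0.02,0,0],"twist":0}
    - {"dp":[0.02,0,0],"twist":0}

```text
time_s: 23.55
ee_pos: [0.6483, -0.0788, 0.0509]
eef_rot: [3.141, -0.001, 1.612]
force: [-0.4, 0.6, 0.5]
grip_width: 0.0005
grip_force: 0.0
```

>>> step_arm:
  deltas:
    - {"dp":[0.02,0,0],"twist":0}
    - {"dp":[0.02,0,0],"twist":0}

```text
time_s: 23.75
ee_pos: [0.6481, -0.0774, 0.0508]
eef_rot: [3.141, -0.0, 1.612]
force: [0.2, 0.6, 0.5]
grip_width: 0.0004
grip_force: 0.0
```

>>> step_arm:
  deltas:
    - {"dp":[0.02,0,0],"twist":0}

```text
time_s: 23.85
ee_pos: [0.648, -0.0768, 0.0508]
eef_rot: [3.141, 0.0, 1.612]
force: [0.2, -0.2, 0.2]
grip_width: 0.0006
grip_force: 0.4
```

>>> step_arm:
  deltas:
    - {"dp":[0.02,0,0],"twist":0}

```text
time_s: 23.95
ee_pos: [0.648, -0.0761, 0.0508]
eef_rot: [3.141, 0.0, 1.612]
force: [-0.1, -0.9, 1.1]
grip_width: 0.0005
grip_force: 0.4
```

The force dropped at y≈-0.079, so the head has clicked past the pawl. I'll now feel for the stop.

>>> step_arm:
  deltas:
    - {"dp":[0.01,0,0],"twist":0}

```text
time_s: 24.05
ee_pos: [0.648, -0.0757, 0.0508]
eef_rot: [3.141, 0.0, 1.612]
force: [0.2, -1.5, 0.4]
grip_width: 0.0001
grip_force: 0.4
```

>>> step_arm:
  deltas:
    - {"dp":[0.01,0,0],"twist":0}

```text
time_s: 24.15
ee_pos: [0.648, -0.0753, 0.0508]
eef_rot: [3.141, 0.0, 1.612]
force: [1.0, -2.4, 1.8]
grip_width: 0.0005
grip_force: 1.2
```

>>> step_arm:
  deltas:
    - {"dp":[0.01,0,0],"twist":0}

```text
time_s: 24.25
ee_pos: [0.648, -0.0753, 0.0508]
eef_rot: [3.141, 0.001, 1.612]
force: [1.0, -4.3, 1.2]
grip_width: 0.0002
grip_force: 2.3
```

>>> step_arm:
  deltas:
    - {"dp":[0.01,0,0],"twist":0}

```text
time_s: 24.35
ee_pos: [0.648, -0.0751, 0.0508]
eef_rot: [3.141, 0.001, 1.612]
force: [0.8, -7.2, 0.5]
grip_width: 0.0006
grip_force: 3.5
```

The stop is felt: the position holds at y = -0.075 while the force rises to 7 N. I'll back off, lift and check.

>>> step_arm:
  deltas:
    - {"dp":[-0.05,0,0],"twist":0}
    - {"dp":[-0.2,0,0],"twist":0}
    - {"dp":[-0.5,0,0],"twist":0}
    - {"dp":[-0.5,0,-0.3],"twist":0}
    - {"dp":[-0.5,0,-0.7],"twist":0}
    - {"dp":[-0.6,-0.5,-0.8],"twist":0}
    - {"dp":[-0.6,-0.8,-0.8],"twist":0}
    - {"dp":[-0.6,-0.8,-0.8],"twist":0}
    - {"dp":[-0.6,-0.8,-0.5],"twist":0}
    - {"dp":[-0.4,-0.5,0],"twist":0}
    - {"dp":[0,0,0],"twist":0}

```text
time_s: 25.45
ee_pos: [0.519, -0.2642, 0.2071]
eef_rot: [3.14, 0.001, 1.608]
force: [0.1, -0.0, -0.5]
grip_width: 0.0004
grip_force: 0.0
```

```bash
python3 - <<'E'
from h import *
a=ctrl.camera("scene")[0][130:270,190:340]; b=ctrl.camera("top")[0][130:290,60:360]
cv2.imwrite("pics/s4.png",cv2.resize(a[...,::-1],(640,597),interpolation=cv2.INTER_CUBIC))
cv2.imwrite("pics/t4.png",cv2.resize(b[...,::-1],(800,426),interpolation=cv2.INTER_CUBIC))
E
```

```text
(no output)
```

View pics/s4.png

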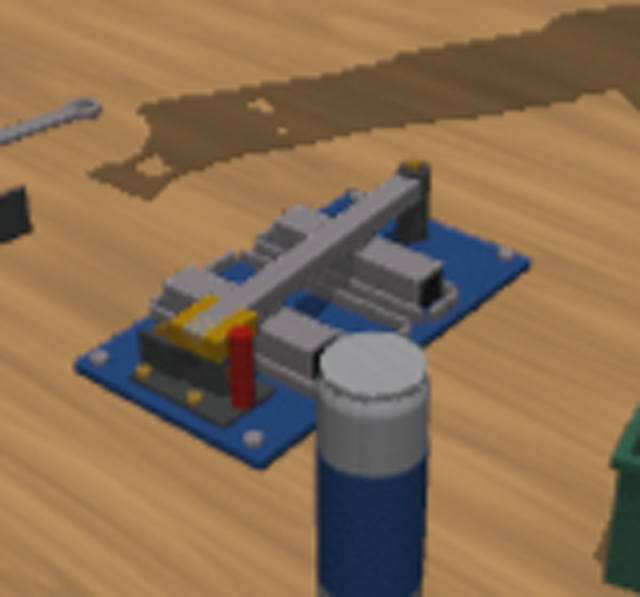

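View pics/t4.png

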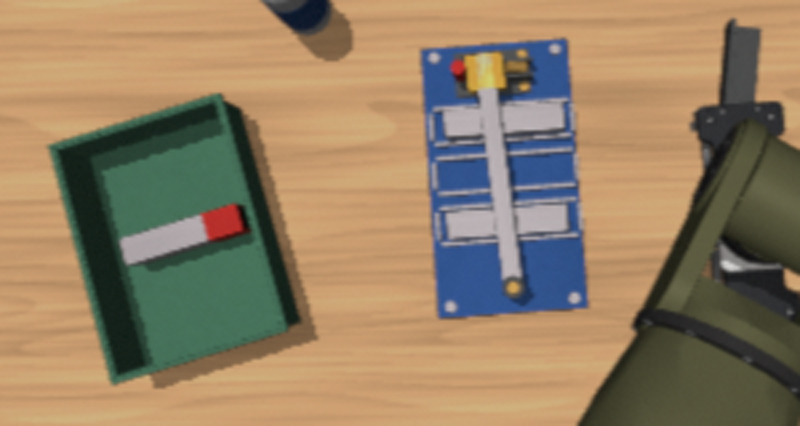

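The head at (487,70) rests against the red post at (458,69), with the brass pawl showing behind it at (515,68). The blanks are in their slots, the reject is in the crate and the robot is clear.

```bash
python3 -c "
from station import ctrl
print(ctrl.hand_in())"
```

```text
the job is handed in; nothing more can be done
None
```

The job is handed in: the reject lies in the scrap crate and the keeper bar is clicked past the pawl and home against the stop (highest push reading about 7 N); both blanks are in their slots, though the hand-in call gave no verdict.

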